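# Set the collar on the paper winder's spindle

## Robot

A 7-joint arm with a two-finger parallel gripper is mounted at the origin on the work surface. World frame = base frame: x ahead of the robot, y to its left, z up, the work surface at z = 0. Lengths are in m, angles in rad, forces in N, time in s.
With the tool pointing down it reaches from about 0.4 to 0.75 m from the base axis. Payload 19.5 kg.
Tool frame: the origin (TCP) lies midway between the tips of the shut fingers; the grasp point (between the pads) lies 19 mm behind it; z points along the fingers, y is the line along which they close (so a half turn about z gives the same grasp; the last joint's range is limited). The gripper opens to 85 mm and grips with 20 to 120 N. Pads are 22 mm wide; open, the fingers measure 114 mm over their backs; the gripper's body (76 mm by 85 mm) begins 54 mm behind the grasp point. The pads swing forward as they close: fully open they stand 13 mm farther back than shut.
Start: joints at [-1.277, 0.707, -0.028, 1.485, 0.022, 0.951, -0.075], TCP at [0.189, 0.543, 0.231] pointing down, gripper open.
Joint ranges: [-2.71, 2.71], [-0.32, 2.16], [-1.57, 1.52], [0, 2.45], [-1.46, 4.6], [0, 2.02], [-2.83, 2.83]. Speed limits (rad/s): [1.89, 1.89, 2.57, 2.57, 3.01, 3.01, 3.01].

## Interface

Orientations are given as a rotation vector (axis times angle).
In Python, from plant import manip, fingers, kin, get_obs, eyes, close_job gives the robot as it stands. The module is installed in compiled form; this text tells all that it offers. Calls block until the motion is done:
- manip.goto(position, orientation): joint-space move of the TCP to a pose.
- manip.move_l(position, velocity=0.15, rotation=None, f_stop=None): straight line of the TCP; rotation=None keeps the orientation; velocity is the mean speed in m/s. With f_stop (N) it stops when the force on the tool has changed by that much, and returns True; else False.
- manip.move_j(angles): joint-space move.
- fingers.command_gripper(opening, f_grip=None): opening from 0.0 (shut) to 1.0 (fully open); f_grip is the grip in N (None keeps the last); returns when the fingers have stopped.
- manip.wait(seconds).
- kin.solve_ik(position, orientation): joint angles nearest the present ones, or None.
- get_obs(): the state.
- eyes.camera(name): name is "side" or "top"; returns the picture (384x512x3 uint8, red, green, blue); there is no depth.
- eyes.camera_model(name): a dict with "fx", "fy", "cx", "cy" (pixels), "dist" ([k1, k2, p1, p2, k3] as OpenCV has them; the pictures are not rectified), "rvec" (rotation vector, rad) and "tvec" (3), from world to camera coordinates, as OpenCV has them. Camera axes: x right, y down, z forward; pixel columns grow to the right and rows downward; lengths in m; the calibration is good to about 2 mm. A picture is of the moment at which its call begins. camera_model takes no time and is no camera call.
A pose or a line that the arm cannot do raises manip.Unreachable and nothing moves.
- close_job(): hands the job in; it is judged then, once.
The state is a dict: "time": time; "qpos": joint angles; "qvel": joint speeds; "tau": joint torques, N m; "ee_pos": TCP position; "orientation": TCP orientation; "ft_force": force on the tool from outside, world axes, zero at the start; "torque": the same for the moment, N m; "gripper_width": opening from 0.0 (shut) to 1.0 (fully open); "grasp_force": force on a finger pad.
Only numpy, scipy, OpenCV 4.12 (cv2) and the standard library are available. Lean on these libraries where they do the work, as an engineer would, in place of code of your own. Each camera call takes 0.05 s, during which the arm holds its last target. There are 200 camera calls.

## Task

Release the winder's brake by pressing the keys one at a time in the order green, blue, yellow, each fully down (never the red one). Then pinch and turn the spindle until you feel its flats facing the front of the winder, slip the collar over them with its set screw facing the red mark, and push it well down against the sprung sleeve, more than half of its travel: finish while still gripping the collar and holding it pressed down there. Do not knock over or shift the brush jar, paint bottle or eraser.

Things in the scene. Friction and masses are not known exactly. Their poses are not given: they have to be found in the camera images.
- winder: Paper-roll winder, fixed: green gearbox 180 x 120 mm, top face 70 mm above the table, on a dark foot plate 200 x 130 mm. Origin on the table under its middle; x runs from its front to its back, z up. The FRONT (-x side) has a red stripe that continues on the top.
- red_mark (a point): Front end of the red mark on the winder's top (36 mm long, pointing at the spindle), 66 mm in front of the spindle's axis, 70 mm above the table.
- spindle_top (a point): Centre of the top end of the winder's upright steel spindle, 136 mm above the table, 20 mm in front of the winder's origin. Belongs to the gearbox: its axes are those of winder and do NOT turn with the spindle. Round, 24 mm diameter, with two opposite parallel flats 16 mm apart along its whole exposed length; the top 3 mm taper by 2.5 mm all round.
- spindle_mid (a point): Point on the axis half-way up the 40 mm of bare spindle (116 mm above the table). It turns either way against light friction (0.06 N m) and stays where left; it starts with the flats 34 to 90 degrees off facing the front, either way. Pinched it measures 16 mm on the flats, 24 mm when 48 degrees or more off them, 24 mm x cos(48 degrees - error) between.
- sleeve (a joint): Sprung black sleeve around the spindle, 36 mm diameter, its top 96 mm above the table when free. 0 = up, grows as it is pressed down, 0.012 m = bottomed. Spring: about 4 N at first movement, 8 N at 6 mm, 11 N at the bottom. Below it a fixed dark boss, 48 mm diameter, top 82 mm above the table.
- collar_center (a point): Centre (half-way up) of the loose brass-coloured collar, lying flat. 22 mm high, 42 mm diameter, two wrench flats 36 mm apart facing its own +y and -y (21 mm long); about 0.1 kg. Bore right through along z: 27 mm diameter with two flats 19 mm apart facing its +x and -x, so it passes over the spindle only when the flats agree within about 9 degrees (either way round).
- collar_screw (a point): Black set screw on the outside of the collar, 21 mm from its centre to the collar's own -x, half-way up; a red dash on the collar's top marks the same side.
- panel: Grey key panel fixed on the table, 140 x 140 mm, 20 mm high, with four round spring keys in a square, 66 mm apart; which colour is where changes. Origin on the table under its middle.
- key_green_top (a point): Centre of the top of the green key: 28 mm diameter cap in a black 44 mm housing, top 38 mm above the table when up, 6 mm above its housing.
- key_green (a joint): Travel of the green key: 0 up, 0.006 m fully down (about 5 N); springs back.
- key_blue_top (a point): Centre of the top of the blue key: 28 mm diameter cap in a black 44 mm housing, top 38 mm above the table when up, 6 mm above its housing.
- key_blue (a joint): Travel of the blue key: 0 up, 0.006 m fully down (about 5 N); springs back.
- key_yellow_top (a point): Centre of the top of the yellow key: 28 mm diameter cap in a black 44 mm housing, top 38 mm above the table when up, 6 mm above its housing.
- key_yellow (a joint): Travel of the yellow key: 0 up, 0.006 m fully down (about 5 N); springs back.
- key_red_top (a point): Centre of the top of the red key: 28 mm diameter cap in a black 44 mm housing, top 38 mm above the table when up, 6 mm above its housing. Leave this one alone.
- key_red (a joint): Travel of the red key: 0 up, 0.006 m fully down (about 5 N); springs back.
- jar_center (a point): Bystander: green glass jar with brushes, 72 mm diameter, jar 100 mm high, 180 mm with brushes; its centre half-way up the jar.
- paint_center (a point): Bystander: blue paint bottle, 44 mm diameter, 100 mm high; its centre.
- eraser_center (a point): Bystander: white eraser block 55 x 30 x 16 mm; its centre.
Not all that is in view belongs to the job. Several things look just like the part that bears collar_center: the one meant starts nearest to the robot's base.

How it is judged:
On the way, in this order (a step that is already met when the one before it is completed fails the run):
1. the green key is pressed down, alone (value of joint key_green above 0.004 m and value of joint each of key_blue, key_yellow, key_red below 0.002 m).
2. the blue key is pressed down, alone (value of joint key_blue above 0.004 m and value of joint each of key_green, key_yellow, key_red below 0.002 m).
3. the yellow key is pressed down, alone (value of joint key_yellow above 0.004 m and value of joint each of key_green, key_blue, key_red below 0.002 m).
4. the collar is slipped over the spindle's flats (horizontal distance between collar_center and spindle_top below 0.005 m and z of collar_center in the frame of winder below 0.118 m), for 0.1 s.
At the end, for the whole second after the job is handed in: The fingers hold the collar (over 3 N), level (within 0.12 rad) and still, over the spindle (within 5 mm of its axis), its centre less than 103 mm above the table, the sleeve pressed down more than 6 mm of its 12 mm, and the set screw towards the red mark (within 7.5 mm sideways, about 20 degrees) (horizontal distance between collar_center and spindle_top below 0.005 m and z of collar_center in the frame of winder below 0.103 m and value of joint sleeve above 0.006 m and x of collar_screw in the frame of winder below -0.034 m and y of collar_screw in the frame of winder between -0.0075 and 0.0075 m and angle between collar_center's own z axis and vertical below 0.12 rad and contact force between the fingers and collar above 3 N and linear speed of collar below 0.02 m/s); the arm keeps its last pose, push and grip.
It fails at once if the red key is pressed (value of joint key_red above 0.003 m).
It fails at once if two keys are pressed at once (value of joint each of key_green, key_blue above 0.003 m or value of joint each of key_green, key_yellow above 0.003 m or value of joint each of key_blue, key_yellow above 0.003 m).
It fails at once if the jar is pushed away or knocked over (distance of jar_center from where it was at the start of the episode above 0.03 m or angle between jar_center's own z axis and vertical above 0.5 rad).
It fails at once if the paint is pushed away or knocked over (distance of paint_center from where it was at the start of the episode above 0.03 m or angle between paint_center's own z axis and vertical above 0.5 rad).
It fails at once if the eraser is pushed away or knocked over (distance of eraser_center from where it was at the start of the episode above 0.03 m or angle between eraser_center's own z axis and vertical above 0.5 rad).
It also fails if it takes over 72 s, if anything falls off the work surface, if the arm or the gripper's body presses on something with over 40 N, if the wrist force passes 120 N, or if a joint passes its speed limit or range.

## Working session

There is one attempt and no reset: what is moved stays moved. The work goes in short steps, each a Python script; the robot and the scene stay as the last script left them, time stands still between calls to the robot, and variables do not carry over. Pictures are saved under pics/ and viewed, at most 10 in all, crops included, and the job is handed in when it is done.

```bash
mkdir -p pics
python3 - <<'E'
from plant import manip, fingers, kin, get_obs, eyes
import cv2
for n in("top","side"):
    im=eyes.camera(n); cv2.imwrite(f"pics/{n}0.png",cv2.resize(im[:,:,::-1],(800,600),interpolation=cv2.INTER_CUBIC))
    cv2.imwrite(f"{n}_raw.png",im[:,:,::-1])
    print(n,eyes.camera_model(n))
print(get_obs())
E
```

```text
top {'fx': 403.66155534227977, 'fy': 403.66155534227977, 'cx': 266.37538053558717, 'cy': 190.67132962557474, 'dist': array([-0.03001198,  0.        ,  0.        ,  0.        ,  0.        ]), 'rvec': array([ 1.97941314, -2.24046155,  0.23637059]), 'tvec': array([0.10625544, 0.55772349, 1.0505517 ])}
side {'fx': 351.72577918820735, 'fy': 351.72577918820735, 'cx': 254.90652676794636, 'cy': 194.23562825939564, 'dist': array([-0.04163527,  0.        ,  0.        ,  0.        ,  0.        ]), 'rvec': array([ 2.07938435, -0.64736024,  0.33552072]), 'tvec': array([-0.43422385,  0.29329918,  0.80190316])}
{'time': 0.1, 'qpos': array([-1.27670184,  0.70700303, -0.02764501,  1.48491403,  0.02197881,
        0.95092173, -0.0755179 ]), 'qvel': array([-0.0003916 , -0.0033152 , -0.00179365, -0.00153922, -0.00202869,
       -0.00011234, -0.00098349]), 'tau': array([ 1.89515398e-03, -8.84310937e+01,  1.23571716e+00, -2.36454070e+01,
        1.69209426e-02,  4.95637432e-03, -1.07249267e-05]), 'ee_pos': array([0.18938086, 0.54268001, 0.23090463]), 'orientation': array([-5.24978407e-01, -3.09725077e+00,  1.46207624e-03]), 'ft_force': array([ 0.1742037 , -0.18081793,  0.37987196]), 'torque': array([ 0.09207505, -0.00223333, -0.05354003]), 'grasp_force': 0.0, 'gripper_width': 0.998264970122599}
```

View pics/top0.png

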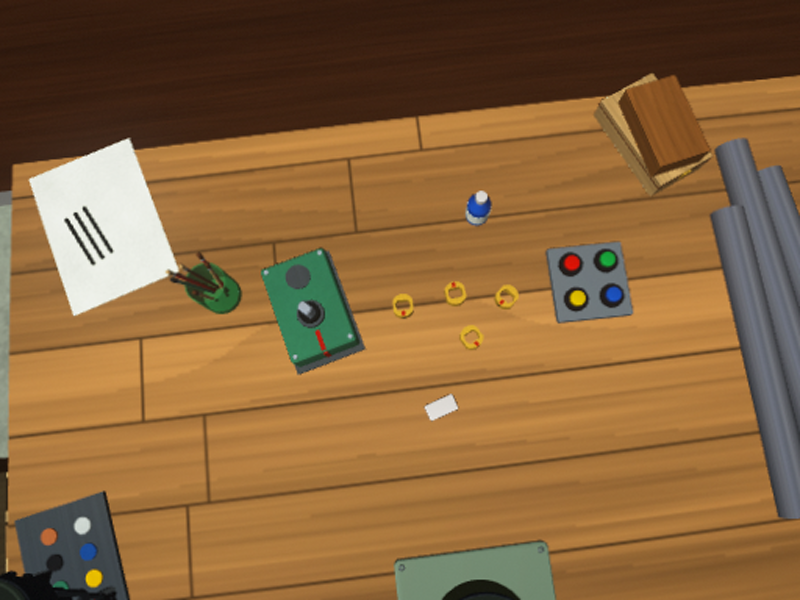

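View pics/side0.png

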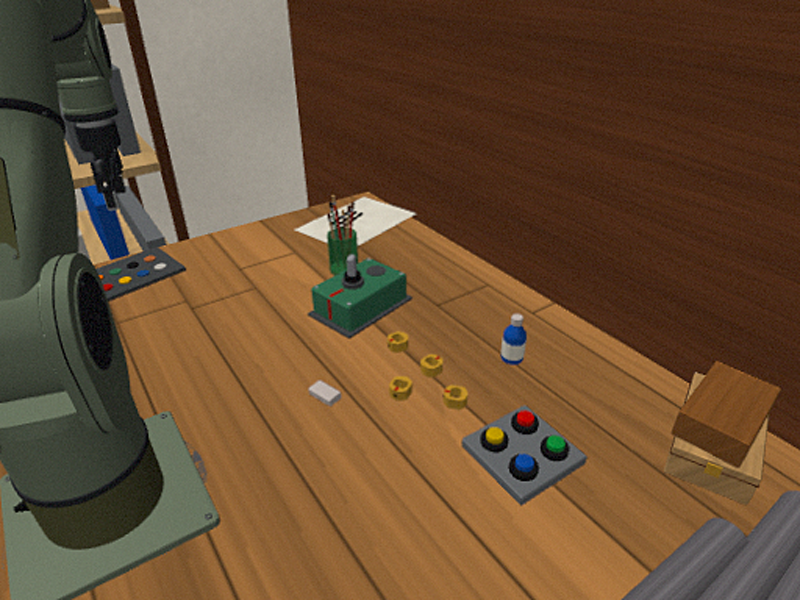

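The top view shows four collars at (403,306), (455,293), (507,297) and (472,337); the last is nearest the base. The winder is at (310,310) with its red mark near (321,343). The keys are red (571,263), green (606,259), yellow (577,298) and blue (613,295). The side view shows the same objects.

```bash
cat > h.py <<'E'
import cv2, numpy as np
from plant import manip, fingers, kin, get_obs, eyes
from scipy.spatial.transform import Rotation as R
def ray(n,uv):
    m=eyes.camera_model(n); K=np.array([[m['fx'],0,m['cx']],[0,m['fy'],m['cy']],[0,0,1.]])
    p=cv2.undistortPoints(np.array(uv,float).reshape(1,1,2),K,np.array(m['dist']))[0,0]
    Rm=cv2.Rodrigues(np.array(m['rvec']))[0]; t=np.array(m['tvec'])
    d=Rm.T@np.array([p[0],p[1],1]); return -Rm.T@t, d/np.linalg.norm(d)
def plane(n,uv,z):
    c,d=ray(n,uv); return c+d*(z-c[2])/d[2]
def tri(a,b):   # top px, side px -> midpoint, gap
    c1,d1=ray('top',a); c2,d2=ray('side',b)
    s=np.linalg.lstsq(np.c_[d1,-d2],c2-c1,rcond=None)[0]
    p,q=c1+s[0]*d1,c2+s[1]*d2; return (p+q)/2, np.linalg.norm(p-q)
def blobs(im,lo,hi,amin=8):
    h=cv2.cvtColor(im,cv2.COLOR_BGR2HSV); m=cv2.inRange(h,lo,hi)
    n,l,s,c=cv2.connectedComponentsWithStats(m)
    return [(c[i].round(1).tolist(),int(s[i,4]),s[i,:4].tolist()) for i in range(1,n) if s[i,4]>=amin]
E
python3 - <<'E'
from h import *
T=cv2.imread('top_raw.png');S=cv2.imread('side_raw.png')
rng={'red':((0,180,120),(6,255,255)),'green':((45,120,60),(85,255,255)),'blue':((105,150,60),(125,255,255)),'yel':((20,150,80),(32,255,255)),'white':((0,0,170),(180,40,255))}
for k,(lo,hi) in rng.items():
    for n,im in(('T',T),('S',S)): print(k,n,[b for b in blobs(im,lo,hi,10) if b[0][0]>130 or n=='S'])
a=cv2.resize(T[145:245,160:265],(420,400),interpolation=cv2.INTER_CUBIC)
b=cv2.resize(T[180:235,245:335],None,fx=4.2,fy=4.2,interpolation=cv2.INTER_CUBIC)
c=cv2.resize(S[155:265,190:310],(378,346),interpolation=cv2.INTER_CUBIC)
o=np.zeros((580,800,3),np.uint8); o[:400,:420]=a; o[:231,421:799]=b; o[232:578,421:799]=c
cv2.imwrite('pics/crop1.png',o)
E
```

```text
red T [([365.6, 167.8], 76, [361, 163, 10, 10]), ([204.7, 217.1], 32, [202, 211, 6, 13])]
red S [([68.2, 183.0], 17, [66, 182, 6, 4]), ([214.4, 187.3], 11, [211, 185, 8, 5]), ([335.7, 266.9], 74, [331, 263, 11, 9])]
green T [([197.0, 196.4], 2102, [167, 160, 60, 73]), ([388.4, 165.5], 88, [383, 161, 11, 10]), ([142.6, 188.7], 338, [130, 170, 23, 31])]
green S [([223.5, 182.2], 1070, [200, 147, 59, 65]), ([73.1, 173.4], 21, [70, 172, 7, 4]), ([355.3, 283.6], 102, [350, 279, 12, 11])]
blue T [([305.4, 133.0], 115, [299, 126, 14, 13]), ([392.2, 187.9], 85, [387, 183, 11, 10])]
blue S [([67.0, 142.3], 628, [52, 119, 30, 47]), ([91.0, 174.5], 24, [88, 173, 7, 4]), ([329.2, 214.3], 144, [323, 208, 14, 13]), ([326.6, 230.8], 23, [321, 228, 13, 5]), ([335.3, 295.9], 113, [329, 291, 13, 11])]
yel T [([438.6, 110.6], 12, [436, 109, 7, 5]), ([291.0, 188.1], 112, [284, 180, 14, 16]), ([324.2, 189.0], 117, [317, 182, 15, 16]), ([369.1, 190.4], 87, [364, 186, 11, 10]), ([257.4, 194.6], 106, [251, 188, 13, 16]), ([300.8, 214.9], 110, [294, 208, 15, 16])]
yel S [([79.5, 178.8], 33, [76, 177, 8, 5]), ([254.6, 218.2], 115, [248, 212, 13, 13]), ([275.5, 233.6], 138, [269, 227, 14, 14]), ([256.1, 247.6], 137, [250, 241, 14, 15]), ([291.5, 254.0], 152, [284, 247, 15, 15]), ([316.1, 278.4], 98, [311, 274, 12, 10]), ([455.8, 300.2], 61, [451, 296, 11, 10])]
white T [([307.7, 125.2], 40, [305, 122, 7, 7]), ([301.1, 139.1], 20, [299, 135, 6, 8]), ([194.1, 196.5], 33, [191, 193, 7, 8]), ([282.0, 260.2], 197, [272, 252, 21, 17])]
white S [([48.9, 125.0], 13, [48, 121, 3, 10]), ([240.1, 139.3], 628, [225, 126, 40, 31]), ([219.0, 134.0], 15, [216, 132, 6, 6]), ([202.3, 146.1], 203, [189, 138, 23, 17]), ([101.9, 169.9], 16, [99, 169, 7, 3]), ([330.4, 202.6], 19, [328, 201, 6, 4]), ([207.0, 249.6], 126, [198, 244, 19, 13])]
```

View pics/crop1.png

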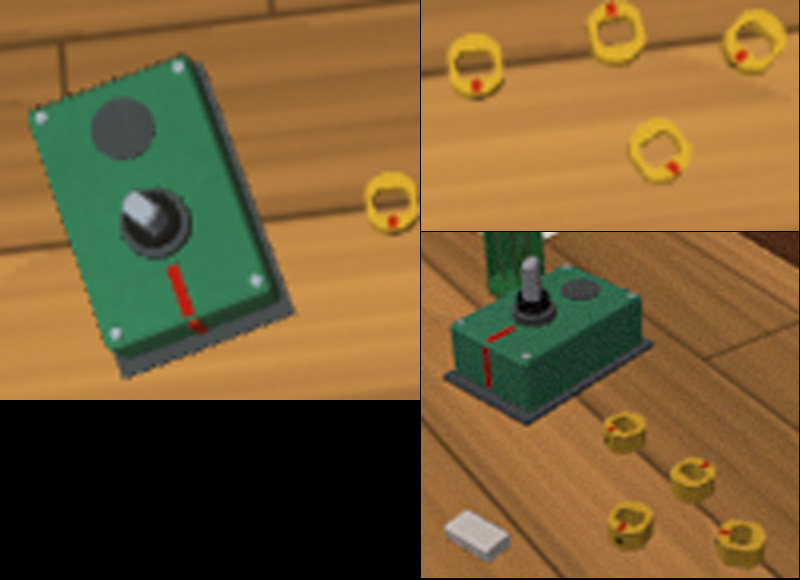

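The close-up shows all four lid screws, the red mark and the dark boss. The target collar, at crop (660,150), has its red dash at (673,167). In the side view its screw is at crop (620,540).

Run:
```python
from h import *
T=cv2.imread('top_raw.png');S=cv2.imread('side_raw.png')
f=lambda x,y:(160+(x+.5)/4-.5,145+(y+.5)/4-.5)
# lid screws: refine with bright/low-sat centroid
g=cv2.cvtColor(T,cv2.COLOR_BGR2HSV)
P=[]
for c in[(41,118),(178,67),(256,281),(115,334)]:
    u,v=map(round,f(*c)); w=T[v-3:v+4,u-3:u+4,2].astype(float); w=np.clip(w-70,0,None)
    yy,xx=np.mgrid[-3:4,-3:4]; P.append(plane('top',(u+(w*xx).sum()/w.sum(),v+(w*yy).sum()/w.sum()),.07))
P=np.array(P); o=P.mean(0); print('screws',P.round(4).tolist(),'origin',o)
fx=(P[0]+P[1]-P[2]-P[3])[:2]; fy=(P[0]+P[3]-P[1]-P[2])[:2]
print('len',np.linalg.norm(fx)/2,np.linalg.norm(fy)/2,'yaw',np.degrees(np.arctan2(fx[1],fx[0])),np.degrees(np.arctan2(-fy[0],fy[1])))
yaw=np.arctan2(fx[1],fx[0]); ex=np.array([np.cos(yaw),np.sin(yaw)])
print('spindle from lid',o[:2]-.02*ex)
ms,me=plane('top',f(174,267),.07),plane('top',f(193,316),.07); d=ms-me;print('mark',ms,me,np.degrees(np.arctan2(d[1],d[0])),'spindle from mark',me[:2]+.066*d[:2]/np.linalg.norm(d[:2]))
print('boss top c (z .082)',plane('top',f(155,222),.082))
print('spindle tri',tri((194.1,196.5),(224.4,163)), 'plane',plane('top',(193,196),.136))
keys={'red':((365.6,167.8),(335.7,266.9)),'green':((388.4,165.5),(355.3,283.6)),'blue':((392.2,187.9),(335.3,295.9)),'yellow':((369.1,190.4),(316.1,278.4))}
for k,(a,b) in keys.items(): print(k,tri(a,b),plane('top',a,.038))
for a,b in(((300.8,214.9),(256.1,247.6)),((324.2,189),(291.5,254)),((291,188.1),(275.5,233.6)),((257.4,194.6),(254.6,218.2))):
    p,gp=tri(a,b);print('collar',p,gp,np.hypot(*p[:2]))
h=cv2.cvtColor(T,cv2.COLOR_BGR2HSV)[205:226,291:312]; m=cv2.inRange(h,(0,150,80),(12,255,255))|cv2.inRange(h,(172,150,80),(180,255,255))
ys,xs=np.nonzero(m); w=T[205:226,291:312,2][m>0]; print('dash px',291+xs.mean(),205+ys.mean(),len(xs))
dp=plane('top',(291+xs.mean(),205+ys.mean()),.022)
m2=cv2.inRange(h,(15,120,70),(35,255,255)); c=np.vstack([x for x in cv2.findContours(m2|m,cv2.RETR_EXTERNAL,cv2.CHAIN_APPROX_NONE)[0]]); (cx,cy),r=cv2.minEnclosingCircle(c);print('circle',cx+291,cy+205,r)
cp=plane('top',(cx+291,cy+205),.016); print('collar c',cp,'dash',dp,'dash dir',np.degrees(np.arctan2(*(dp-cp)[1::-1])))
print('eraser',plane('top',(282,260.2),.016),'paint',tri((307.7,125.2),(330.4,202.6)),'jar',plane('top',(150,193),.0))
for q in(o,cp): print(kin.solve_ik([q[0],q[1],.25],[0,np.pi,0]))
```

```text
screws [[0.6462, 0.2972, 0.07], [0.673, 0.1986, 0.07], [0.5131, 0.1595, 0.07], [0.4871, 0.2602, 0.07]] origin [0.57987367 0.22886122 0.07      ]
len 0.16396520213706786 0.10304303873636964 yaw 13.417652729988541 14.847829776838031
spindle from lid [0.56041958 0.22422026]
mark [0.5287242  0.21329791 0.07      ] [0.49404772 0.20365497 0.07      ] 15.540346377626 spindle from mark [0.55763489 0.22133749]
boss top c (z .082) [0.558561   0.22152757 0.082     ]
spindle tri (array([0.55831037, 0.22262667, 0.13868439]), np.float64(0.0022112268226878143)) plane [0.55951976 0.22616226 0.136     ]
red (array([ 0.60220767, -0.25182702,  0.03830028]), np.float64(0.00023611617866467274)) [ 0.60238495 -0.2519818   0.038     ]
green (array([ 0.60140447, -0.31822099,  0.03732651]), np.float64(0.00037883800529280324)) [ 0.60107678 -0.31787031  0.038     ]
blue (array([ 0.53578356, -0.31692175,  0.03647194]), np.float64(0.00030386802510169004)) [ 0.53537253 -0.31630853  0.038     ]
yellow (array([ 0.53662155, -0.25076005,  0.036128  ]), np.float64(0.00013122752388638383)) [ 0.53633699 -0.25026724  0.03
[... 194 characters left out ...]
47942 -0.03557589  0.0119296 ] 0.0001915488113074812 0.576578012475278
collar [0.56831435 0.06274681 0.01055002] 0.0011414635462933035 0.5717677512108936
dash px 304.3333333333333 219.66666666666666 6
circle 301.0 215.0 14.14223575592041
collar c [ 0.49408645 -0.05274125  0.016     ] dash [ 0.47899518 -0.05954356  0.022     ] dash dir -155.7367920777255
eraser [0.37573115 0.01700553 0.016     ] paint (array([ 0.72626999, -0.09738032,  0.09882239]), np.float64(0.0013644134059570448)) jar [0.61429671 0.37190666 0.        ]
[-0.34256846  0.77193068 -0.19098649  1.25534677  0.14709182  1.12770382
  1.02712429]
[ 0.17170942  0.57130773 -0.22488002  1.72959196  0.15998105  0.85859343
  1.44734579]
```

```bash
cat >> h.py <<'E'
def down(deg): return (R.from_euler('z',deg,degrees=True)*R.from_euler('x',np.pi)).as_rotvec()
def st(*a):
    o=get_obs(); print(*a,'t %.1f'%o['time'],'ee',o['ee_pos'].round(4),'F',o['ft_force'].round(1),'M',o['torque'].round(2),'w %.4f'%(o['gripper_width']),'gf %.1f'%o['grasp_force']); return o
E
python3 - <<'E'
from h import *
T=cv2.imread('top_raw.png')
m=cv2.inRange(cv2.cvtColor(T,cv2.COLOR_BGR2HSV),(55,120,60),(85,255,255)); 
L=[]
for v in range(181,224):   # left edge of the lid
    xs=np.nonzero(m[v,160:200])[0]
    if len(xs): L.append(plane('top',(159.5+xs[0],v),.07)[:2])
l=cv2.fitLine(np.float32(L),cv2.DIST_HUBER,0,.01,.01).ravel(); n=np.array([l[1],-l[0]])*np.sign(l[0])
print('edge yaw',np.degrees(np.arctan2(l[1],l[0])),'dist spindle',abs(n@(np.array([.5588,.2225])-l[2:])))
fingers.command_gripper(0.0,40)
manip.goto([.5,.05,.33],down(95)); 
manip.goto([.6012,-.318,.09],down(90)); st('above green')
for k,p in (('green',(.6012,-.318)),('blue',(.5356,-.3166)),('yellow',(.5365,-.2505))):
    manip.move_l([*p,.055],.15)
    f=manip.move_l([*p,.0305],.03,f_stop=14); manip.wait(.15); st(k,f)
    manip.move_l([*p,.055],.1)
E
```

```text
edge yaw 14.068305 dist spindle 0.057957439531589404
above green t 4.6 ee [ 0.6021 -0.3168  0.0909] F [-0.1 -0.4  0.1] M [-0.03 -0.01  0.07] w -0.0028 gf 0.0
green True t 5.8 ee [ 0.6014 -0.3181  0.0359] F [-3.   2.  14.6] M [0.5  0.72 0.01] w -0.0005 gf 7.5
blue True t 7.5 ee [ 0.5359 -0.3166  0.0359] F [-3.7  3.6 17.3] M [0.64 0.77 0.  ] w 0.0026 gf 8.9
yellow True t 9.3 ee [ 0.5365 -0.2508  0.0359] F [-3.5  2.  17.5] M [0.48 0.81 0.08] w -0.0051 gf 9.2
```

Run:
```python
from h import *
p=(.5365,-.2505)
for z in(.046,.044,.043,.042,.041,.040,.039,.038,.037,.036):
    manip.move_l([*p,z],.02); st(z)
im=eyes.camera('side'); cv2.imwrite('pics/key.png',cv2.resize(im[230:330,280:400,::-1],(720,600),interpolation=cv2.INTER_CUBIC))
manip.move_l([*p,.055],.1)
```

```text
0.046 t 10.2 ee [ 0.5365 -0.2505  0.0459] F [0.7 0.2 0.1] M [0.04 0.01 0.01] w -0.0008 gf 0.0
0.044 t 10.5 ee [ 0.5365 -0.2505  0.0439] F [ 0.7 -0.8  0.2] M [-0.03  0.02  0.02] w -0.0031 gf 0.0
0.043 t 10.7 ee [ 0.5365 -0.2505  0.043 ] F [ 0.4  0.2 -0.6] M [0.02 0.01 0.04] w 0.0000 gf 0.0
0.042 t 11.0 ee [ 0.5366 -0.2505  0.042 ] F [-0.6 -0.2  1.4] M [-0.03 -0.1   0.04] w -0.0029 gf 0.7
0.041 t 11.2 ee [ 0.5366 -0.2505  0.041 ] F [ 0.2 -0.3  2.8] M [-0.05 -0.09 -0.03] w 0.0019 gf 1.0
0.04 t 11.5 ee [ 0.5366 -0.2505  0.04  ] F [ 1.1 -0.2  2.9] M [-0.08 -0.17 -0.01] w -0.0009 gf 1.3
0.039 t 11.7 ee [ 0.5366 -0.2505  0.039 ] F [ 0.5 -0.9  3. ] M [-0.07 -0.22  0.  ] w 0.0040 gf 1.6
0.038 t 12.0 ee [ 0.5366 -0.2505  0.038 ] F [ 1.1 -1.5  3.4] M [-0.14 -0.23 -0.02] w -0.0016 gf 1.8
0.037 t 12.2 ee [ 0.5365 -0.2505  0.037 ] F [ 1.9 -1.3  3.7] M [-0.15 -0.26  0.02] w -0.0015 gf 2.1
0.036 t 12.5 ee [ 0.5366 -0.2506  0.0361] F [ 0.4 -0.2  7.3] M [-0.13 -0.19  0.06] w 0.0010 gf 3.2
```

View pics/key.png

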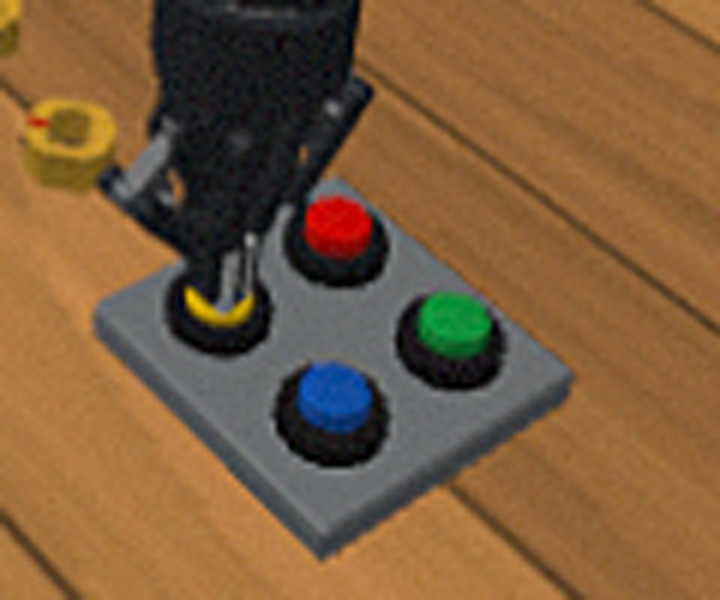

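The picture shows the yellow cap at (215,305) flush in its housing and the other three up. The force curve agrees: contact at 0.042, bottom at 0.036. So the tips reach about 4 mm past the TCP. All keys are done, so I go to the spindle.

Run:
```python
from h import *
p=(.5588,.2225)
manip.goto([.54,-.1,.28],down(120))
fingers.command_gripper(0.7,20)
manip.goto([*p,.2],down(164)); 
manip.move_l([*p,.104],.12); st('down')
fingers.command_gripper(0.0,20); manip.wait(.2); st('pinch')
for n in('top','side'):
    im=eyes.camera(n); cv2.imwrite(f'{n}_p.png',im[:,:,::-1])
T=cv2.imread('top_p.png')[145:245,150:270];S=cv2.imread('side_p.png')[110:210,170:290]
cv2.imwrite('pics/pinch.png',np.hstack([cv2.resize(x,(400,333),interpolation=cv2.INTER_CUBIC) for x in(T,S)]))
```

```text
down t 16.7 ee [0.5592 0.2225 0.1047] F [-0.3 -0.5 -0.8] M [-0.01  0.02 -0.04] w 0.7008 gf 0.0
pinch t 17.3 ee [0.5594 0.224  0.1047] F [2.1 6.5 2.9] M [ 1.27 -0.35  0.03] w 0.2744 gf 23.4
```

View pics/pinch.png

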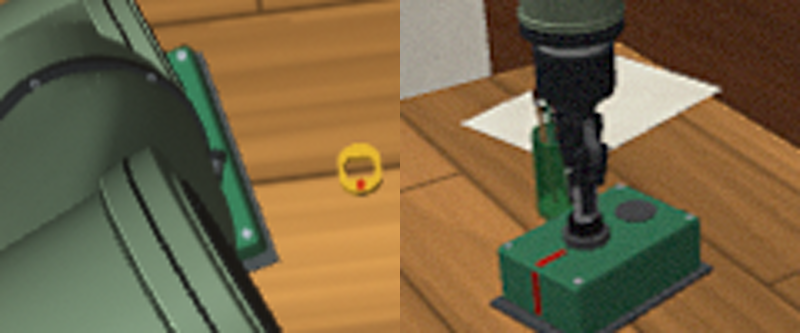

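The side crop shows the fingers around the spindle just above the boss at (588,235), clear of everything. The width is about 24 mm, so this is the round part. I try the other side.

Run:
```python
from h import *
p=(.5592,.224)
fingers.command_gripper(0.6,20)
manip.move_l([*p,.104],.15,rotation=down(44)); st('rot')
fingers.command_gripper(0.0,20); manip.wait(.2); st('pinch')
```

```text
rot t 20.1 ee [0.5592 0.224  0.104 ] F [-0.9 -0.2 -0.4] M [ 0.06 -0.02  0.03] w 0.6034 gf 0.0
pinch t 20.6 ee [0.5595 0.2235 0.1041] F [ 2.2 -6.3  1.8] M [-1.02 -0.5   0.05] w 0.1891 gf 22.5
```

Run:
```python
from h import *
p=(.5594,.2238)
fingers.command_gripper(0.0,35)
manip.move_l([*p,.104],.15,rotation=down(104.1)); manip.wait(.2); st('turned')
fingers.command_gripper(0.5,20); st('open')
fingers.command_gripper(0.0,20); manip.wait(.2); st('recheck')
fingers.command_gripper(0.6,20)
manip.move_l([*p,.22],.2)
manip.goto([.4950,-.0525,.16],down(26))
fingers.command_gripper(0.75,20)
st('above collar')
```

```text
turned t 22.3 ee [0.56   0.2234 0.1042] F [ 5.4 -4.4  1.4] M [-0.74 -0.94  0.05] w 0.1853 gf 35.4
open t 22.6 ee [0.5592 0.224  0.104 ] F [-0.2  0.1 -0.5] M [ 0.02  0.01 -0.07] w 0.5028 gf 0.0
recheck t 23.2 ee [0.5599 0.2239 0.1041] F [ 5.8  2.  -1. ] M [ 0.28 -0.95  0.04] w 0.1868 gf 23.4
above collar t 25.8 ee [ 0.4952 -0.052   0.16  ] F [-0.4 -0.4 -0.1] M [-0.03 -0.04  0.03] w 0.7497 gf 0.0
```

Run:
```python
from h import *
c=(.4950,-.0525)
manip.move_l([*c,.16],.2,rotation=down(116))
print(manip.move_l([*c,.006],.12,f_stop=20)); st('low')
fingers.command_gripper(0.3,20); manip.wait(.1); st('pinch x')
fingers.command_gripper(0.8,20)
manip.move_l([*c,.03],.12)
manip.move_l([*c,.03],.15,rotation=down(26))
print(manip.move_l([*c,.006],.08,f_stop=20)); st('low')
fingers.command_gripper(0.0,60); manip.wait(.2); st('grip')
manip.move_l([*c,.12],.15); st('lifted')
for n in('top','side'):
    im=eyes.camera(n); cv2.imwrite(f'{n}_c.png',im[:,:,::-1])
T=cv2.imread('top_c.png')[175:255,250:350];S=cv2.imread('side_c.png')[170:270,200:320]
cv2.imwrite('pics/held.png',np.hstack([cv2.resize(x,(400,333),interpolation=cv2.INTER_CUBIC) for x in(T,S)]))
```

```text
False
low t 28.9 ee [ 0.4953 -0.0525  0.0065] F [-0.3  0.8  0.5] M [ 0.02 -0.02  0.02] w 0.7501 gf 0.0
pinch x t 29.3 ee [ 0.4952 -0.0525  0.0065] F [-1.8  0.1  8.1] M [-0.    0.2  -0.02] w 0.4811 gf 19.2
False
low t 32.2 ee [ 0.4949 -0.0527  0.006 ] F [-0.3 -0.3  0.2] M [-0.03 -0.04  0.04] w 0.7989 gf 0.0
grip t 32.9 ee [ 0.4952 -0.0525  0.0067] F [-1.9  0.4 11.1] M [0.11 0.49 0.03] w 0.4046 gf 59.4
lifted t 33.8 ee [ 0.4947 -0.0524  0.1194] F [ 0.9  0.5 -1.1] M [0.04 0.02 0.02] w 0.4049 gf 59.7
```

View pics/held.png

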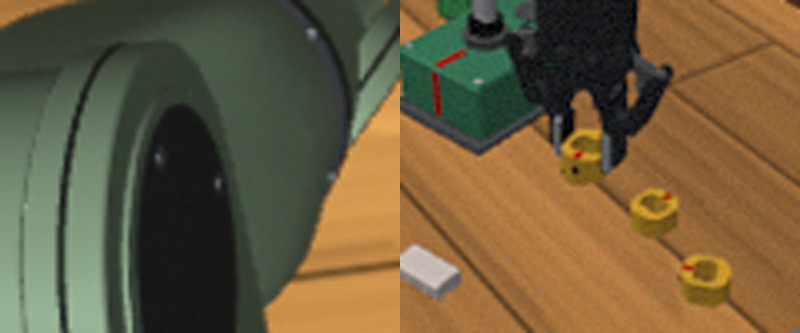

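The side view shows the collar held level between the pads at (582,157). Its set screw, at (575,170), points away from the gripper's body towards the collar's −x side as planned.

Run:
```python
from h import *
p=(.5599,.2239); y=14.1
manip.move_l([.495,-.0525,.2],.25)
manip.goto([*p,.2],down(y)); manip.move_l([*p,.150],.15); manip.wait(.2); st('above')
hit=manip.move_l([*p,.118],.03,f_stop=10); st('insert',hit)
im=eyes.camera('side')[120:210,180:290,::-1]; cv2.imwrite('pics/ins.png',cv2.resize(im,(660,540),interpolation=cv2.INTER_CUBIC))
```

```text
above t 36.1 ee [0.5603 0.2238 0.151 ] F [-0.2 -0.1 -1.1] M [-0.01 -0.05  0.02] w 0.3997 gf 59.8
insert False t 37.3 ee [0.56   0.2239 0.1182] F [-0.3 -0.1 -1. ] M [-0.01 -0.04 -0.05] w 0.4060 gf 59.8
```

View pics/ins.png

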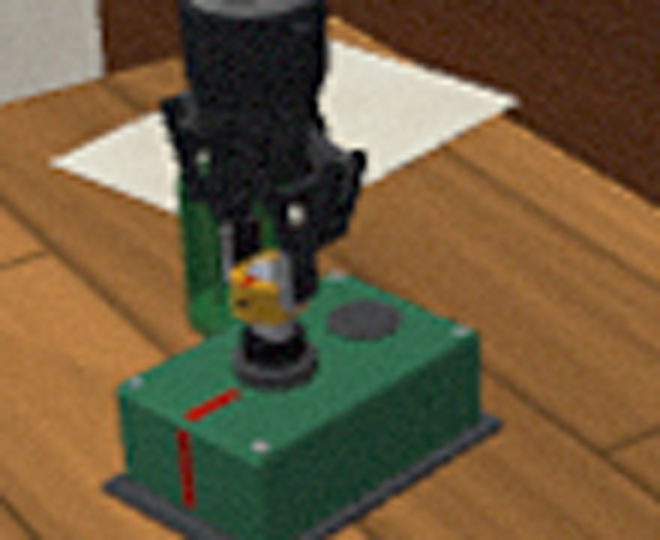

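The collar at (262,290) is already threaded on the spindle with no force, and its set screw at (243,300) faces the red mark. I press on.

Run:
```python
from h import *
p=(.5599,.2239)
for z in(.108,.104,.102,.100,.098,.096,.094,.093):
    h=manip.move_l([*p,z],.03,f_stop=25); o=st(z,h)
    if h: break
manip.wait(.3); st('end')
im=eyes.camera('side')[120:210,180:290,::-1]; cv2.imwrite('pics/end.png',cv2.resize(im,(660,540),interpolation=cv2.INTER_CUBIC)); cv2.imwrite('side_e.png',im)
```

```text
0.108 False t 37.9 ee [0.5599 0.2239 0.1079] F [ 0.1 -0.  -2. ] M [-0.03  0.01 -0.01] w 0.4080 gf 59.8
0.104 False t 38.1 ee [0.5598 0.2239 0.1038] F [ 0.1  0.3 -1.3] M [ 0.01 -0.03  0.01] w 0.4005 gf 59.8
0.102 False t 38.4 ee [0.5601 0.2239 0.1022] F [ 1.1 -0.5  2.9] M [ 0.05 -0.12 -0.03] w 0.4035 gf 60.3
0.1 False t 38.6 ee [0.5601 0.2239 0.1001] F [-0.1  0.6  4.1] M [ 0.03 -0.21 -0.  ] w 0.4053 gf 60.3
0.098 False t 38.9 ee [0.5601 0.2239 0.0981] F [ 0.8 -0.3  4.7] M [ 0.02 -0.26 -0.03] w 0.4049 gf 60.5
0.096 False t 39.1 ee [0.5601 0.2239 0.0962] F [1.2 0.5 7. ] M [-0.02 -0.25  0.04] w 0.4068 gf 60.6
0.094 False t 39.4 ee [0.5601 0.2239 0.0943] F [0.2 0.9 7.3] M [ 0.07 -0.06  0.01] w 0.4040 gf 60.7
0.093 False t 39.6 ee [0.5601 0.2239 0.0933] F [0.3 0.1 8.2] M [ 0.03 -0.04 -0.03] w 0.4056 gf 60.8
end t 39.9 ee [0.5601 0.2239 0.0934] F [ 1.  -0.1  8.5] M [-0.02  0.01 -0.04] w 0.4099 gf 60.8
```

View pics/end.png

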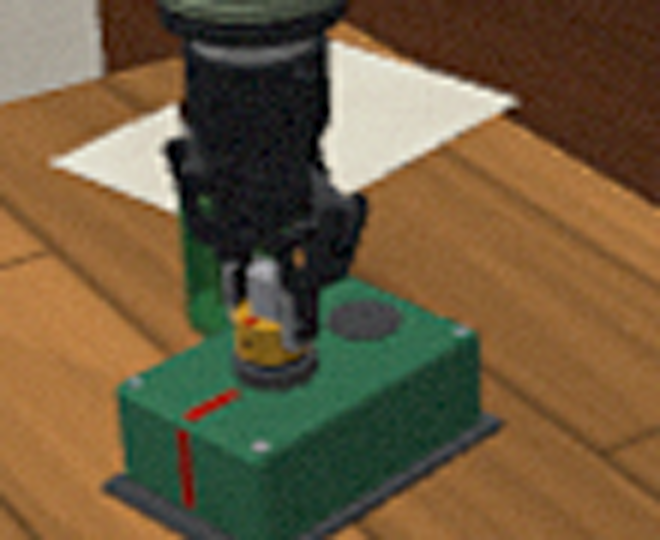

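The collar at (270,345) is pressed low, almost on the boss, with its screw at (245,345) towards the mark. The sleeve is down about 9 mm (contact at TCP 0.103, now 0.0934, about 9.5 N). I hand it in.

```bash
python3 -c "
from plant import close_job
print(close_job())"
```

```text
the job is handed in; nothing more can be done
None
```

I handed the job in at about 40 s with no verdict shown: green, blue and yellow pressed in order, spindle flats turned to the front, and the collar gripped on the spindle, screw towards the red mark, sleeve down about 9 mm.

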